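Clear the centrifuge and spin its rotor by hand

ROBOT

A 7-joint arm with a two-finger parallel gripper is mounted at the origin on a cart in front of the work surface, level with it; the furniture and walls round the work are solid. World frame = base frame: x ahead of the robot, y to its left, z up, the work surface at z = 0. Lengths are in m, angles in rad, forces in N, time in s.
With the tool pointing down it reaches from about 0.425 to 1.025 m from the base axis. Payload 9.4 kg.
Tool frame: the origin (TCP) lies on the centre line of the jaws, within the pads' length; the fingertips stand 17 mm ahead of it and the grasp point (between the pads) lies 2 mm behind it; z points along the fingers, y is the line along which they close (so a half turn about z gives the same grasp; the last joint's range is limited). The gripper opens to 93 mm and grips with 3 to 60 N. Pads are 15 mm wide; open, the fingers measure 128 mm over their backs; the gripper's body (75 mm by 188 mm) begins 65 mm behind the grasp point.
Start: joints at [1.06, 0.599, -0.003, 1.599, 0.002, 0.943, -0.08], TCP at [0.305, -0.658, 0.236] pointing down, gripper open.
Joint ranges: [-2.57, 2.57], [-0.35, 1.97], [-1.29, 1.29], [0.11, 2.56], [-1.05, 4.19], [0.11, 1.86], [-2.63, 2.63]. Speed limits (rad/s): [2.22, 2.22, 3.01, 3.01, 3.14, 3.14, 3.14].

INTERFACE

Orientations are given as a unit quaternion [w, x, y, z].
In Python, from cell import bot gives the robot as it stands. The module is installed in compiled form; this text tells all that it offers.
- The arm moves only by the tool arm_command, never from a script. Its argument "series" is a list of rows, each an object with "offset": the shift along the tool's x, y, z normalised to -1 to 1, where 1 is 100 mm, a list of three; "dr": the turn, a rotation vector about the tool's x, y, z normalised to -1 to 1, where 1 is 1.5 rad, a list of three. A call has 1 to 5 rows; each row shifts and turns the commanded pose from where the row before left it, along the tool's axes as they then stand; what a row does not reach is not made up. A row lasts 1/12 s, in which the tool goes at most 41.7 mm and 7.16 degrees, less where a joint would pass 70% of its speed; a pose out of reach is approached as far as the arm can. A call with a number of a shift or a turn outside -1 to 1 is refused whole. A call with a gripper value outside its range is refused whole. "gripper" is the opening, from 0 (shut) to 1 (fully open), set as the call begins (left out, the last holds). The fingers move at their own pace and stop on an object; "squeeze" is the grip in N (left out, the last holds). Time passes only in rows, so rows that do not move let the fingers close. It gives the time, the measured TCP pose, the force, the opening and the grip force at its end, in the units of the state.
- bot.get_state(): the state, without advancing time (a new reading comes with each control period).
- bot.capture(name): name is "scene" or "side" or "wrist"; returns the picture (420x560x3 uint8, red, green, blue); there is no depth.
- bot.calibration(name): a dict with "fx", "fy", "cx", "cy" (pixels), "extrinsics" (4x4, takes a point from world to camera coordinates). Camera axes: x right, y down, z forward; pixel columns grow to the right and rows downward; lengths in m; the calibration is good to about 2 mm. The wrist camera is an equidistant fisheye: a pixel r from the principal point sees the ray r / f radians off the axis. A picture is of the moment at which its call begins: read the wrist's pose just before it. calibration takes no time and is no camera call; for the wrist camera it gives the pose at the moment of the call.
- bot.hand_in(): hands the job in; it is judged then, once.
The state is a dict: "t": time; "joints": joint angles; "joint_velocities": joint speeds; "joint_efforts": joint torques, N m; "eef_pos": TCP position; "eef_rot": TCP orientation; "ft_force": force on the tool from outside, world axes, zero at the start; "wrist_torque": the same for the moment, N m; "width": finger opening in m; "finger_force": force on a finger pad.
Only numpy, scipy, OpenCV 4.12 (cv2) and the standard library are available. Lean on these libraries where they do the work, as an engineer would, in place of code of your own. Each camera call takes 0.05 s, during which the arm holds its last target. There are 200 camera calls.

TASK

Somebody has parked a test strip pot in the bowl of the open bench centrifuge: take it out and stand it upright in the shallow steel tray. Then flick the rotor by hand so that, with nothing touching it, it clearly keeps turning on its own for two seconds, which shows that it runs free. When the rotor has come to rest, lower the lid gently until it is fully shut; leave the lab timer, the petri dish and the other pot where they are.

Things in the scene. Friction and masses are not known exactly. Their poses are not given: they have to be found in the camera images.
- centrifuge: White round bench centrifuge, fixed on the worktop: 224 mm in diameter, 105 mm high, with a grey control panel on its front (its -x side, to 120 mm from the axis) and a hinge block on its -y side (to 127 mm). Origin on the rotor's axis at the underside; z up. Open round bowl, 97 mm inner radius, from its floor at z = 50 mm to the rim at z = 105 mm.
- rotor (a joint): Angle of the two-armed rotor about the centrifuge's vertical axis (rad, counter-clockwise from above positive, no stops either way). At 0 its arms point along the centrifuge's +y and -y. It turns very easily (inertia about 0.001 kg m2): let go at 3 rad/s, it coasts for some 5 s before it stops by itself. A hub nut tops out 100 mm above the worktop.
- rotor_bucket_a (a point): Centre of the top face of the bucket block on the rotor's +y arm, 64 mm from the axis, 94 mm above the worktop; its axes turn with the rotor. The block is 40 mm wide across the arm, 36 mm along it (46 to 82 mm from the axis) and 36 mm high. The arm inward of it is 18 mm wide (76 to 88 mm above the worktop), the hub 26 mm in diameter.
- rotor_bucket_b (a point): The same point on the opposite, equal bucket block (-y arm).
- lid (a joint): The lid's opening angle (rad): 0 shut flat on the rim, 1.6 to 1.75 standing upright at the start, 1.9 at its stop. The hinge is stiff: the lid stays where it is left, and pushing it shut takes about 1 to 3 N near its free edge.
- lid_hinge (a point): Point on the lid's hinge axis, 120 mm from the rotor's axis on the centrifuge's -y side, 108 mm above the worktop. The hinge axis runs along the centrifuge's x.
- lid_tab (a point): Middle of the outer face (upper when shut) of the grey finger tab on the lid's free edge, 244 mm from the hinge axis; 116 mm above the worktop when shut. Tab 50 mm wide, 10 mm thick. The lid is a round white plate of 112 mm radius centred 120 mm from the hinge axis, 10 mm thick (2 mm inside the hinge axis, 8 mm outside).
- pot: White test strip pot with a dark blue cap, 38 mm in diameter, 68 mm high, 35 g; origin at the centre of its underside, z up through the cap. Starts upright on the bowl's floor, in front of the rotor. The cap is fixed.
- tray: Shallow open steel tray, fixed, 110 x 110 mm outside, 18 mm high, walls and floor 4 mm thick; origin at the centre of its underside, on the worktop to the left of the centrifuge. A tall analyser stands beyond it (from about x = 0.47, y = 0.47 m on), and wall cabinets hang over the rear of the worktop (from about x = 0.62 m, z = 0.5 m on).
- lab_timer: White lab timer lying on the worktop, 60 x 64 x 18 mm; bystander. Origin at the centre of its underside.
- petri_dish: Round petri dish, 60 mm in diameter, 15 mm high; bystander. Origin at the centre of its underside.
- other_pot: Another strip pot, with a green cap, 36 mm in diameter, 64 mm high, standing on the worktop; bystander. Origin at the centre of its underside.
Things that resemble listed ones, but are neither listed nor needed, are in the scene too. There is more than one size of the pot; the job needs the larger.

How it is judged:
On the way, in this order (a step that is already met when the one before it is completed fails the run):
1. the pot stands upright in the tray (x of pot in the frame of tray between -0.04 and 0.04 m and y of pot in the frame of tray between -0.04 and 0.04 m and z of pot in the frame of tray below 0.012 m and angle between pot's own z axis and vertical below 0.15 rad and linear speed of pot below 0.02 m/s and contact force between the fingers and pot below 0.05 N), for 0.2 s.
2. the rotor coasts: it keeps turning at more than 0.3 rad/s with nothing touching it for two seconds ((velocity of joint rotor above 0.3 rad/s or velocity of joint rotor below -0.3 rad/s) and contact force between anything else and rotor below 0.02 N), for 2 s.
3. the lid is shut over the stopped rotor (value of joint lid below 0.06 rad and velocity of joint rotor between -0.1 and 0.1 rad/s), for 0.2 s.
At the end, for the whole second after the job is handed in: The lid is shut (within 0.06 rad), the rotor is at rest under it, and the strip pot stands upright and still on the tray's floor (its centre within 40 mm of the tray's centre along each side) (all of step 3 and x of pot in the frame of tray between -0.04 and 0.04 m and y of pot in the frame of tray between -0.04 and 0.04 m and z of pot in the frame of tray below 0.012 m and angle between pot's own z axis and vertical below 0.15 rad and linear speed of pot below 0.02 m/s); the robot touches nothing.
It fails at once if the lid was lowered past 1 rad while the rotor was still turning (value of joint lid below 1 rad and not (velocity of joint rotor between -0.3 and 0.3 rad/s)).
It fails at once if the lid was slammed (faster than 3 rad/s) (velocity of joint lid below -3 rad/s).
It fails at once if the lab timer was moved by more than 30 mm (distance of lab_timer from where it was at the start of the episode above 0.03 m).
It fails at once if the petri dish was moved by more than 30 mm (distance of petri_dish from where it was at the start of the episode above 0.03 m).
It fails at once if the other pot was moved by more than 30 mm (distance of other_pot from where it was at the start of the episode above 0.03 m).
It also fails if it takes over 72 s, if anything falls off the work surface, if the arm or the gripper's body presses on something with over 40 N, if the wrist force passes 120 N, or if a joint passes its speed limit or range.

## Working session

There is one attempt and no reset: what is moved stays moved. The work goes in short steps, Python scripts to look and compute and a tool call to move; the robot and the scene stay as the last step left them, time stands still between calls to the robot, and variables do not carry over. Pictures are saved under pics/ and viewed, at most 10 in all, crops included, and the job is handed in when it is done.

Besides the shell and the picture viewer there is one more tool, called after "Request:" by a JSON object that holds its "fn" and its "kwargs", one argument or row to a line. arm_command: Moves the arm, as the interface text tells. Scaled input: -1 to 1 covers 100 mm each way for a shift and 1.5 rad each way for a turn. Its arguments: {"type":"object","properties":{"series":{"type":"array"},"gripper":{"type":"number"},"squeeze":{"type":"number"}},"required":["series"]}

```bash
mkdir -p pics
python3 - <<'E'
from cell import bot
import cv2,numpy as np
np.set_printoptions(precision=4,suppress=True)
s=bot.get_state();print(s)
for n in("scene","side","wrist"):
    im=bot.capture(n);cv2.imwrite(f"pics/{n}0.png",im[...,::-1]);c=bot.calibration(n);print(n,c["fx"],c["fy"],c["cx"],c["cy"]);print(np.array(c["extrinsics"]))
a=[cv2.imread(f"pics/{n}0.png") for n in("scene","side")]
E
```

```text
{'t': 0.0, 'joints': array([ 1.0603,  0.6001, -0.0026,  1.6001,  0.0018,  0.9429, -0.0798]), 'joint_velocities': array([ 0.0001, -0.0003,  0.    ,  0.002 ,  0.0008, -0.0016,  0.0004]), 'joint_efforts': array([ -0.0009, -76.5066,   1.4973, -25.2352,  -0.0524,   0.017 ,
         0.0001]), 'eef_pos': array([ 0.3045, -0.6574,  0.2348]), 'eef_rot': array([-0.0007,  0.9766,  0.2153, -0.0002]), 'ft_force': array([ 0.0846, -1.3274,  0.7313]), 'wrist_torque': array([ 0.0245,  0.0121, -0.0302]), 'finger_force': 0.0, 'width': 0.09310766604879753}
scene 451.18111450232334 451.18111450232334 276.0035048154339 206.08935171245187
[[-0.8012 -0.598  -0.0219  0.4852]
 [-0.2649  0.3873 -0.8831  0.1867]
 [ 0.5366 -0.7017 -0.4687  0.7791]
 [ 0.      0.      0.      1.    ]]
side 415.2502270014257 415.2502270014257 280.73938353408846 205.47316940590676
[[-0.8381 -0.5451  0.0198  0.4854]
 [-0.3698  0.5411 -0.7553  0.1862]
 [ 0.401  -0.6403 -0.6551  0.9674]
 [ 0.      0.      0.      1.    ]]
wrist 325.19226210127806 325.19226210127806 282.054916534189 212.86631187098837
[[ 0.4208 -0.9072 -0.0009 -0.7239]
 [-0.8799 -0.4084  0.243  -0.0287]
 [-0.2208 -0.1014 -0.97    0.3892]
 [ 0.      0.      0.      1.    ]]
```

View pics/scene0.png

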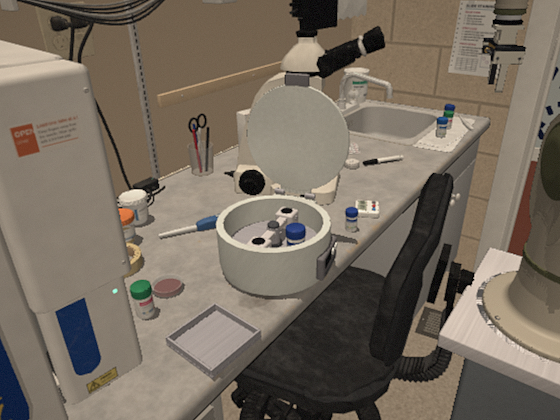

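View pics/side0.png

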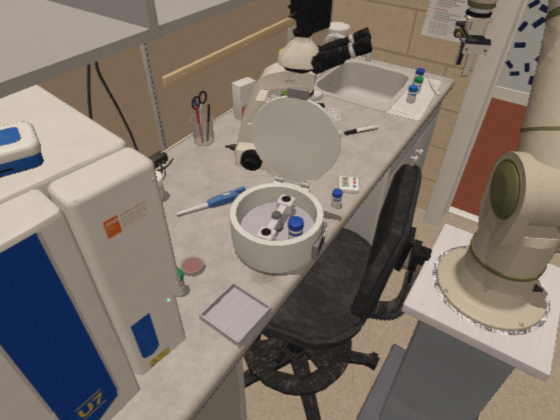

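The scene view shows the open centrifuge with the blue-capped pot in its bowl at (295,233). The tray is at (213,340), the green pot at (144,300), the petri dish at (168,287), the timer at (367,208) and the small decoy pot at (351,218). The side view agrees, with the cap at (296,226) and the tray at (236,313). I'll enlarge these to measure.

Run:
```python
import cv2,numpy as np
a=cv2.imread("pics/scene0.png")[185:385,150:350];b=cv2.imread("pics/side0.png")[165:365,180:380]
o=np.hstack([cv2.resize(i,None,fx=4,fy=4,interpolation=3) for i in(a,b)])
o1=cv2.resize(a,(800,800),interpolation=3)[:600]
A=cv2.imread("pics/scene0.png")[190:290,210:345]; B=cv2.imread("pics/side0.png")[175:275,222:357]
cv2.imwrite("pics/z1.png",np.vstack([cv2.resize(i,(405*800//405,300*2),interpolation=3)[:600] for i in(A,)]))
cv2.imwrite("pics/z2.png",cv2.resize(B,(800,593),interpolation=3))
cv2.imwrite("pics/w.png",cv2.imread("pics/wrist0.png"))
```

```text
(no output)
```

View pics/z1.png

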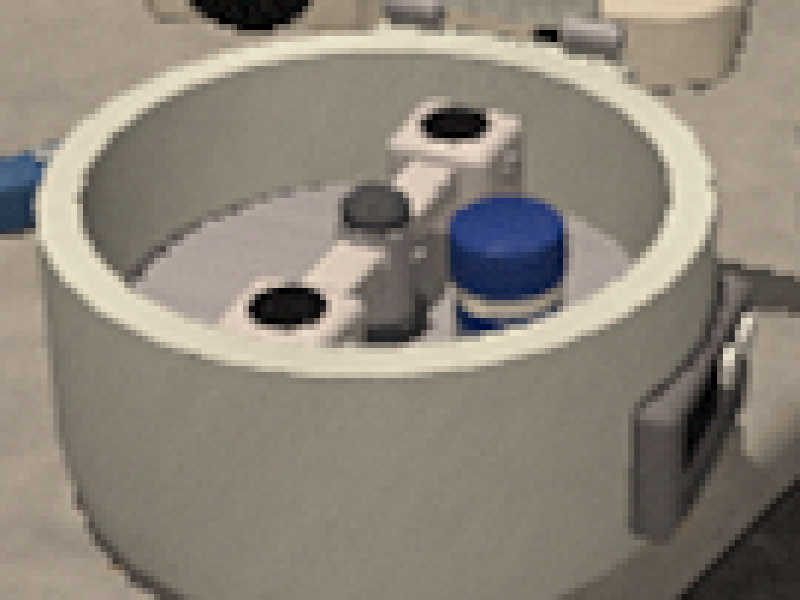

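View pics/z2.png

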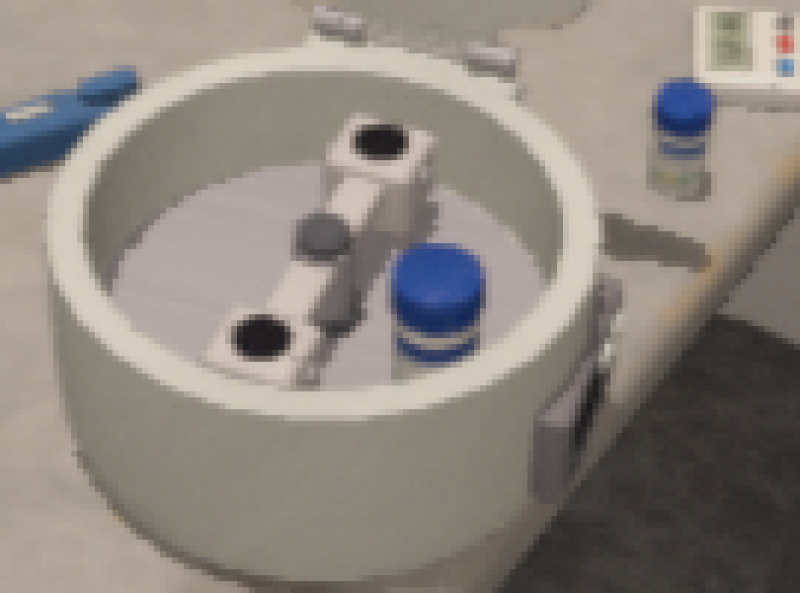

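The scene crop shows bucket holes at (455,124) and (288,306), the nut at (376,196) and the cap top at (508,218). The side crop shows holes at (381,141) and (261,336), the nut at (323,230), the cap top at (438,262) and the hinge knuckles at (340,22) and (492,57). Next I cast these to planes.

```bash
cat > h.py <<'E'
from cell import bot
import cv2,numpy as np
from scipy.spatial.transform import Rotation as R
np.set_printoptions(precision=4,suppress=True)
def cast(n,uv,z):
    c=bot.calibration(n);E=np.array(c["extrinsics"]);Rm,t=E[:3,:3],E[:3,3];o=-Rm.T@t
    uv=np.atleast_2d(np.array(uv,float))
    d=np.c_[(uv[:,0]-c["cx"])/c["fx"],(uv[:,1]-c["cy"])/c["fy"],np.ones(len(uv))]@Rm
    return o+d*((z-o[2])/d[:,2])[:,None]
def tri(u1,u2):
    out=[]
    for a,b in zip(u1,u2):
        L=[]
        for n,u in(("scene",a),("side",b)):
            p=cast(n,u,0.)[0];q=cast(n,u,.3)[0];L.append((p,(q-p)/np.linalg.norm(q-p)))
        A=sum(np.eye(3)-np.outer(d,d) for p,d in L);y=sum((np.eye(3)-np.outer(d,d))@p for p,d in L)
        out.append(np.linalg.solve(A,y))
    return np.array(out)
E
python3 - <<'E'
from h import *
f1=lambda l:np.array(l)/[5.926,6]+[210,190]-[.4,.4]
f2=lambda l:np.array(l)/[5.926,5.93]+[222,175]-[.4,.4]
h1=f1([(455,124),(288,306)]);h2=f2([(381,141),(261,336)])
print("holes",cast("scene",h1,.094),cast("side",h2,.094),tri(h1,h2))
n1=f1([(376,198),(508,218)]);n2=f2([(323,230),(438,262)])
print("nut,cap",cast("scene",n1,.1)[0],cast("side",n2,.1)[0],cast("scene",n1,.118)[1],cast("side",n2,.118)[1],tri(n1,n2))
print("knuckle",cast("side",f2([(340,22),(492,57)]),.108))
from scipy.optimize import least_squares
for n,P in(("scene",f1([(37,212),(719,200),(385,378),(385,28)])),("side",f2([(48,225),(603,235),(320,418),(315,45)]))):
    q=cast(n,P,.105)[:,:2];r=least_squares(lambda v:np.hypot(*(q-v[:2]).T)-v[2],[.7,0,.11]);print("rim",n,r.x,r.fun)
for n,P in(("scene",[(166,338),(211,306),(260,340),(211,374)]),("side",[(200,315),(236,287),(272,313),(236,340)])):
    q=cast(n,P,.018);print("tray",n,q[:,:2],q.mean(0),np.linalg.norm(q-np.roll(q,1,0),axis=1))
# caps / bystanders
print("other",cast("scene",[(141,284)],.064),cast("side",[(180,272)],.064),"petri",cast("scene",[(168,287)],.015),"timer",cast("scene",[(367,208)],.018),"small",cast("scene",[(351,210)],.05))
# lid top (free edge tab)
print("lidtab tri",tri([(297,79),(297,190)],[(302,94),(297,180)]))
E
```

```text
holes [[0.5028 0.0984 0.094 ]
 [0.4774 0.2235 0.094 ]] [[0.5025 0.0975 0.094 ]
 [0.4777 0.223  0.094 ]] [[0.5029 0.0976 0.0937]
 [0.4782 0.2224 0.0932]]
nut,cap [0.4884 0.1631 0.1   ] [0.4881 0.1639 0.1   ] [0.428  0.1741 0.118 ] [0.4302 0.171  0.118 ] [[0.4873 0.1648 0.1011]
 [0.4333 0.166  0.1124]]
knuckle [[0.5526 0.0532 0.108 ]
 [0.4845 0.0367 0.108 ]]
rim scene [0.4884 0.1619 0.1122] [-0.0008 -0.0008  0.0009  0.0007]
rim side [0.4888 0.1607 0.1118] [-0.0003 -0.0003  0.0004  0.0003]
tray scene [[0.4943 0.4439]
 [0.4893 0.3457]
 [0.3684 0.3596]
 [0.3844 0.4543]] [0.4341 0.4009 0.018 ] [0.1104 0.0983 0.1217 0.096 ]
tray side [[0.4936 0.4425]
 [0.4759 0.3426]
 [0.371  0.3544]
 [0.3953 0.4469]] [0.434  0.3966 0.018 ] [0.0984 0.1015 0.1055 0.0956]
other [[0.5868 0.411  0.064 ]] [[0.5769 0.4051 0.064 ]] petri [[0.5958 0.3511 0.015 ]] timer [[ 0.43  -0.135  0.018]] small [[ 0.4302 -0.051   0.05  ]]
lidtab tri [[0.5061 0.0474 0.3537]
 [0.5002 0.057  0.1261]]
```

Run:
```python
import cv2,numpy as np
a=cv2.imread("pics/scene0.png");b=cv2.imread("pics/side0.png")
A=cv2.resize(a[60:200,230:365],(400,415),interpolation=3);B=cv2.resize(b[80:220,230:365],(400,415),interpolation=3)
C=cv2.resize(a[295:385,155:290],None,fx=3,fy=2.05,interpolation=3)[:185,:400];D=cv2.resize(b[280:350,190:325],None,fx=3,fy=2.6,interpolation=3)[:185,:400]
C=cv2.resize(C,(400,185));D=cv2.resize(D,(400,185))
cv2.imwrite("pics/z3.png",np.vstack([np.hstack([A,B]),np.hstack([C,D])]))
```

```text
(no output)
```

View pics/z3.png

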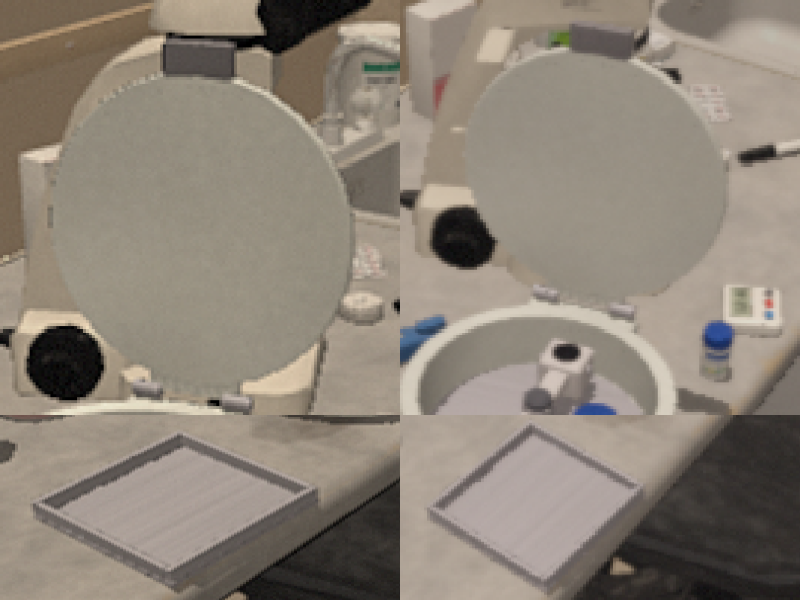

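The zoom shows the tray corners, the lid standing just past vertical with its tab at the top, and the microscope behind it. I'll refine the tray centre and check clearance behind the lid.

Run:
```python
from h import *
S=np.array([(33,503),(182,433),(318,488),(170,577)]);S=np.c_[155+S[:,0]/3,295+(S[:,1]-415)/2.05]-.3
D=np.array([(429,508),(531,425),(643,490),(547,584)]);D=np.c_[190+(D[:,0]-400)/3,280+(D[:,1]-415)/2.643]-.3
for n,P in(("scene",S),("side",D)):
    q=cast(n,P,.018);print("tray",q[:,:2],q.mean(0),np.linalg.norm(q-np.roll(q,1,0),axis=1))
k=lambda u,v:np.array((230+u/2.963,60+v/2.964))
k2=lambda u,v:np.array((230+(u-400)/2.963,80+v/2.964))
print("tab top corners,",tri([k(165,40),k(236,42)],[k2(571,24),k2(634,28)]),"tab bottom",tri([k(165,74),k(236,76)],[k2(571,52),k2(634,57)]))
print("lid widest",tri([k(52,215),k(352,225)],[k2(466,160),k2(728,180)]))
print("eyepiece tip, knob, base corner",tri([(380,36),k(65,362),k(20,312)],[(368,40),k2(463,237),k2(418,188)]))
```

```text
tray [[0.4953 0.4436]
 [0.4877 0.3364]
 [0.381  0.3421]
 [0.3843 0.4536]] [0.4371 0.3939 0.018 ] [0.1114 0.1075 0.1069 0.1116]
tray [[0.4949 0.443 ]
 [0.4868 0.3381]
 [0.3802 0.3457]
 [0.386  0.4503]] [0.437  0.3943 0.018 ] [0.1092 0.1053 0.1069 0.1047]
tab top corners, [[0.5406 0.0433 0.358 ]
 [0.4996 0.0207 0.3572]] tab bottom [[0.5385 0.0461 0.337 ]
 [0.4953 0.0263 0.3371]]
lid widest [[0.6092 0.0865 0.2386]
 [0.4179 0.0008 0.2434]]
eyepiece tip, knob, base corner [[ 0.4778 -0.2336  0.3981]
 [ 0.7111 -0.0391  0.051 ]
 [ 0.7797 -0.0582  0.0747]]
```

Request:
{"fn": "arm_command", "kwargs": {
  "series": [
    {"offset":[0,0,-0.4],"dr":[0,0,0.0582]},
    {"offset":[0,0,-0.4],"dr":[0,0,0.0582]},
    {"offset":[0,0,-0.4],"dr":[0,0,0.0582]},
    {"offset":[0,0,-0.4],"dr":[0,0,0.0582]},
    {"offset":[0,0,-0.4],"dr":[0,0,0.0582]}
  ],
  "gripper": 0.6
}}

```text
t: 0.57
eef_pos: [0.3045, -0.6574, 0.4374]
eef_rot: [-0.0, 1.0, -0.003, -0.0]
ft_force: [0.5, -0.7, 0.1]
width: 0.0639
finger_force: 0.0
```

Request:
{"fn": "arm_command", "kwargs": {
  "series": [
    {"offset":[0,0,0],"dr":[0,0,0]},
    {"offset":[0,0,0],"dr":[0,0,0]}
  ]
}}

```text
t: 0.73
eef_pos: [0.305, -0.6584, 0.4383]
eef_rot: [0.002, 1.0, -0.001, 0.001]
ft_force: [0.3, 0.3, -0.5]
width: 0.0568
finger_force: 0.0
```

Request:
{"fn": "arm_command", "kwargs": {
  "series": [
    {"offset":[0.05,-0.35,0],"dr":[0,0,0]},
    {"offset":[0.05,-0.35,0],"dr":[0,0,0]},
    {"offset":[0.05,-0.35,0],"dr":[0,0,0]},
    {"offset":[0.05,-0.35,0],"dr":[0,0,0]},
    {"offset":[0.05,-0.35,0],"dr":[0,0,0]}
  ]
}}

```text
t: 1.15
eef_pos: [0.3298, -0.4806, 0.4336]
eef_rot: [-0.001, 1.0, -0.001, -0.001]
ft_force: [-1.0, 0.5, 0.7]
width: 0.0556
finger_force: 0.0
```

Request:
{"fn": "arm_command", "kwargs": {
  "series": [
    {"offset":[0.05,-0.35,0],"dr":[0,0,0]},
    {"offset":[0.05,-0.35,0],"dr":[0,0,0]},
    {"offset":[0.05,-0.35,0],"dr":[0,0,0]},
    {"offset":[0.05,-0.35,0],"dr":[0,0,0]},
    {"offset":[0.05,-0.35,0],"dr":[0,0,0]}
  ]
}}

```text
t: 1.57
eef_pos: [0.355, -0.3058, 0.434]
eef_rot: [-0.001, 1.0, -0.001, -0.001]
ft_force: [1.0, 0.2, 0.5]
width: 0.0557
finger_force: 0.0
```

Request:
{"fn": "arm_command", "kwargs": {
  "series": [
    {"offset":[0.02,-0.35,0],"dr":[0,0,0]},
    {"offset":[0.02,-0.35,0],"dr":[0,0,0]},
    {"offset":[0.02,-0.35,0],"dr":[0,0,0]},
    {"offset":[0.02,-0.35,0],"dr":[0,0,0]},
    {"offset":[0.02,-0.35,0],"dr":[0,0,0]}
  ]
}}

```text
t: 1.98
eef_pos: [0.3651, -0.1312, 0.4342]
eef_rot: [-0.0, 1.0, -0.001, -0.001]
ft_force: [0.2, -0.0, 0.5]
width: 0.0558
finger_force: 0.0
```

Request:
{"fn": "arm_command", "kwargs": {
  "series": [
    {"offset":[0.08,-0.38,0],"dr":[0,0,0]},
    {"offset":[0.08,-0.38,0],"dr":[0,0,0]},
    {"offset":[0.08,-0.38,0],"dr":[0,0,0]},
    {"offset":[0.08,-0.38,0],"dr":[0,0,0]}
  ]
}}

```text
t: 2.32
eef_pos: [0.3976, 0.0206, 0.4344]
eef_rot: [0.0, 1.0, -0.001, -0.001]
ft_force: [1.8, -0.5, 0.0]
width: 0.0559
finger_force: 0.0
```

Request:
{"fn": "arm_command", "kwargs": {
  "series": [
    {"offset":[0.08,-0.38,0],"dr":[0,0,0]},
    {"offset":[0.08,-0.38,0],"dr":[0,0,0]},
    {"offset":[0.08,-0.38,0],"dr":[0,0,0]},
    {"offset":[0.08,-0.38,0],"dr":[0,0,0]},
    {"offset":[0,0,0],"dr":[0,0,0]}
  ]
}}

```text
t: 2.73
eef_pos: [0.4306, 0.1774, 0.4341]
eef_rot: [-0.002, 1.0, 0.003, -0.001]
ft_force: [-0.1, 0.1, -0.4]
width: 0.0557
finger_force: 0.0
```

Request:
{"fn": "arm_command", "kwargs": {
  "series": [
    {"offset":[0,0.08,0.4],"dr":[0,0,0]},
    {"offset":[0,0,0.4],"dr":[0,0,0]},
    {"offset":[0,0,0.4],"dr":[0,0,0]},
    {"offset":[0,0,0.4],"dr":[0,0,0]},
    {"offset":[0,0,0.4],"dr":[0,0,0]}
  ]
}}

```text
t: 3.15
eef_pos: [0.4295, 0.1622, 0.233]
eef_rot: [-0.0, 1.0, -0.001, -0.001]
ft_force: [0.6, 0.3, 0.1]
width: 0.0558
finger_force: 0.0
```

Run:
```python
from h import *
def wcast(uv,z,c):
    E=np.array(c["extrinsics"]);Rm,t=E[:3,:3],E[:3,3];o=-Rm.T@t
    d=np.array([(uv[0]-c["cx"])/c["fx"],(uv[1]-c["cy"])/c["fy"]]);r=np.linalg.norm(d)
    v=np.r_[d/r*np.sin(r),np.cos(r)]@Rm;return o+v*(z-o[2])/v[2]
c=bot.calibration("wrist");im=bot.capture("wrist");cv2.imwrite("pics/w1.png",im[...,::-1])
hsv=cv2.cvtColor(im,cv2.COLOR_RGB2HSV);m=cv2.inRange(hsv,(105,120,40),(130,255,255))
n,l,st,ce=cv2.connectedComponentsWithStats(m)
for i in range(1,n):
    if st[i,4]>100:print(st[i],ce[i],wcast(ce[i],.118,c),wcast(ce[i],.115,c))
print(bot.get_state()["eef_pos"])
```

```text
[261 219  27  17 153] [273.2222 227.8105] [0.417  0.1703 0.118 ] [0.4161 0.1704 0.115 ]
[0.4268 0.1606 0.2268]
```

View pics/w1.png

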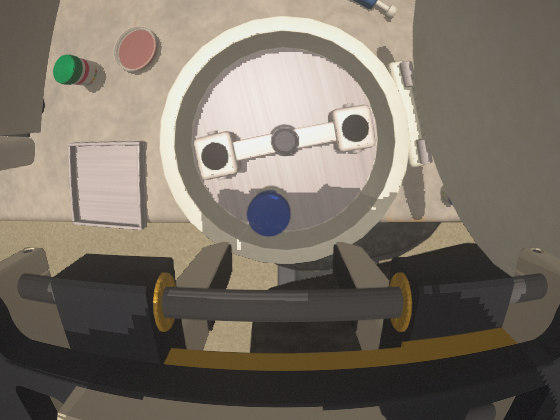

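The wrist view shows the cap as a disc at (268,213), holes at (214,156) and (355,128), the nut at (285,140) and the tray at (108,184). I'll cast those as a check.

```bash
cat >> h.py <<'E'
def wcast(uv,z,c):
    E=np.array(c["extrinsics"]);Rm,t=E[:3,:3],E[:3,3];o=-Rm.T@t
    d=np.array([(uv[0]-c["cx"])/c["fx"],(uv[1]-c["cy"])/c["fy"]]);r=np.linalg.norm(d)
    v=np.r_[d/r*np.sin(r),np.cos(r)]@Rm;return o+v*(z-o[2])/v[2]
E
python3 - <<'E'
from h import *
c=bot.calibration("wrist");print(bot.get_state()["eef_pos"])
for n,u,z in(("cap",(268.5,213),.118),("capL",(247,213),.117),("capR",(290.5,213),.117),("hA",(214,156),.094),("hB",(355,128),.094),("hub",(285,141),.1),("t1",(72,143),.018),("t2",(146,142),.018),("t3",(145,228),.018),("t4",(75,221),.018)):print(n,wcast(u,z,c))
E
```

```text
[0.4268 0.1606 0.2268]
cap [0.4278 0.1719 0.118 ]
capL [0.4276 0.1896 0.117 ]
capR [0.4275 0.1539 0.117 ]
hA [0.4731 0.2202 0.094 ]
hB [0.4977 0.0973 0.094 ]
hub [0.4855 0.1582 0.1   ]
t1 [0.4934 0.4255 0.018 ]
t2 [0.4866 0.3174 0.018 ]
t3 [0.3829 0.328  0.018 ]
t4 [0.3911 0.4348 0.018 ]
```

Request:
{"fn": "arm_command", "kwargs": {
  "series": [
    {"offset":[0.01,-0.095,0.2],"dr":[0,0,0]},
    {"offset":[0,0,0.3],"dr":[0,0,0]},
    {"offset":[0,0,0.3],"dr":[0,0,0]},
    {"offset":[0,0,0.3],"dr":[0,0,0]},
    {"offset":[0,0,0.22],"dr":[0,0,0]}
  ]
}}

```text
t: 3.62
eef_pos: [0.431, 0.1716, 0.1019]
eef_rot: [0.001, 1.0, -0.001, -0.001]
ft_force: [1.1, -0.3, -0.4]
width: 0.0558
finger_force: 0.0
```

Request:
{"fn": "arm_command", "kwargs": {
  "series": [
    {"offset":[0,0,0],"dr":[0,0,0]},
    {"offset":[0,0,0],"dr":[0,0,0]},
    {"offset":[0,0,0],"dr":[0,0,0]},
    {"offset":[0,0,0],"dr":[0,0,0]}
  ],
  "gripper": 0.2,
  "squeeze": 12
}}

```text
t: 3.95
eef_pos: [0.4326, 0.1725, 0.1051]
eef_rot: [-0.0, 1.0, -0.001, 0.001]
ft_force: [0.0, 0.9, 0.2]
width: 0.0358
finger_force: 12.0
```

Request:
{"fn": "arm_command", "kwargs": {
  "series": [
    {"offset":[0,0,0],"dr":[0,0,0]},
    {"offset":[0,0,0],"dr":[0,0,0]},
    {"offset":[0,0,0],"dr":[0,0,0]}
  ]
}}

```text
t: 4.2
eef_pos: [0.4328, 0.1726, 0.1048]
eef_rot: [-0.0, 1.0, -0.002, 0.001]
ft_force: [-0.7, 0.1, 8.3]
width: 0.0363
finger_force: 12.0
```

Request:
{"fn": "arm_command", "kwargs": {
  "series": [
    {"offset":[0,0,-0.15],"dr":[0,0,0]},
    {"offset":[0,0,-0.25],"dr":[0,0,0]},
    {"offset":[0,0,-0.3],"dr":[0,0,0]},
    {"offset":[0,0,-0.3],"dr":[0,0,0]},
    {"offset":[0,0,-0.2],"dr":[0,0,0]}
  ]
}}

```text
t: 4.62
eef_pos: [0.4321, 0.1725, 0.2265]
eef_rot: [-0.0, 1.0, -0.001, 0.001]
ft_force: [0.0, 0.2, 0.5]
width: 0.0357
finger_force: 12.0
```

Request:
{"fn": "arm_command", "kwargs": {
  "series": [
    {"offset":[0.02,-0.2,0],"dr":[0,0,0]},
    {"offset":[0.02,-0.3,0],"dr":[0,0,0]},
    {"offset":[0.02,-0.3,0],"dr":[0,0,0]},
    {"offset":[0.01,-0.3,0],"dr":[0,0,0]},
    {"offset":[0,-0.3,0],"dr":[0,0,0]}
  ]
}}

```text
t: 5.03
eef_pos: [0.4396, 0.3132, 0.2242]
eef_rot: [-0.0, 1.0, -0.002, 0.0]
ft_force: [-0.1, 0.6, -0.6]
width: 0.0355
finger_force: 12.0
```

Request:
{"fn": "arm_command", "kwargs": {
  "series": [
    {"offset":[0,-0.3,0],"dr":[0,0,0]},
    {"offset":[0,-0.3,0],"dr":[0,0,0]},
    {"offset":[0,-0.2,0],"dr":[0,0,0]},
    {"offset":[0,0,0],"dr":[0,0,0]}
  ]
}}

```text
t: 5.37
eef_pos: [0.4383, 0.3974, 0.2243]
eef_rot: [-0.002, 1.0, 0.001, 0.0]
ft_force: [0.2, 0.8, 0.1]
width: 0.0356
finger_force: 12.0
```

Run:
```python
from h import *
a=bot.capture("scene");b=bot.capture("side");print(bot.get_state()["eef_pos"],bot.get_state()["width"],bot.get_state()["ft_force"])
o=np.hstack([cv2.resize(i[150:400,130:330],(400,500),interpolation=2) for i in(a,b)])
cv2.imwrite("pics/t1.png",o[...,::-1])
```

```text
[0.4389 0.3926 0.2238] 0.03584792229989194 [-0.5962 -0.2185 -0.8266]
```

View pics/t1.png

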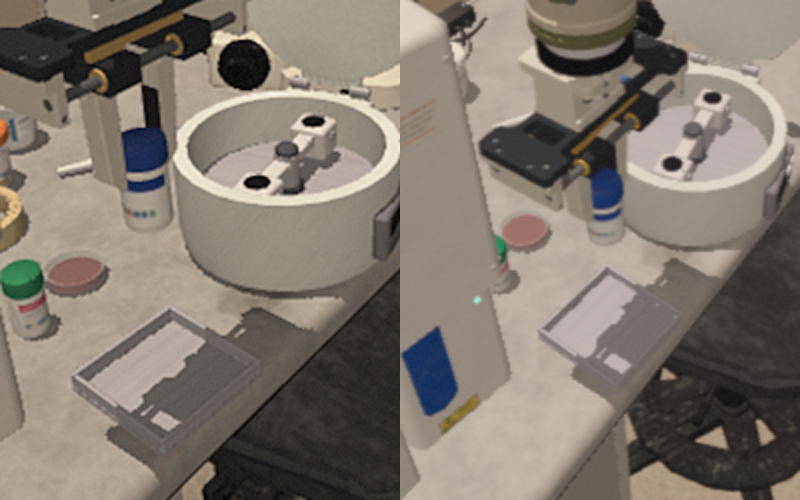

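The pot hangs upright in the fingers above the tray, with its bottom at about (146,226) in the left crop. The bowl is empty. I'll shift slightly away from the analyser and lower it.

Request:
{"fn": "arm_command", "kwargs": {
  "series": [
    {"offset":[-0.12,0.08,0],"dr":[0,0,0]},
    {"offset":[0,0,0.3],"dr":[0,0,0]},
    {"offset":[0,0,0.35],"dr":[0,0,0]},
    {"offset":[0,0,0.35],"dr":[0,0,0]},
    {"offset":[0,0,0.3],"dr":[0,0,0]}
  ]
}}

```text
t: 5.88
eef_pos: [0.4279, 0.382, 0.0926]
eef_rot: [0.0, 1.0, -0.002, 0.0]
ft_force: [-0.6, 0.1, -1.0]
width: 0.0357
finger_force: 12.0
```

Request:
{"fn": "arm_command", "kwargs": {
  "series": [
    {"offset":[0,0,0.2],"dr":[0,0,0]},
    {"offset":[0,0,0.1],"dr":[0,0,0]},
    {"offset":[0,0,0.04],"dr":[0,0,0]},
    {"offset":[0,0,0],"dr":[0,0,0]}
  ]
}}

```text
t: 6.22
eef_pos: [0.4278, 0.3835, 0.0597]
eef_rot: [0.0, 1.0, -0.002, -0.0]
ft_force: [0.5, 0.2, 0.0]
width: 0.0358
finger_force: 12.0
```

Run:
```python
from h import *
a=bot.capture("scene");b=bot.capture("side");s=bot.get_state();print(s["eef_pos"],s["width"],s["ft_force"])
o=np.hstack([cv2.resize(i[230:390,140:300],(400,400),interpolation=2) for i in(a,b)])
cv2.imwrite("pics/t2.png",o[...,::-1])
```

```text
[0.4282 0.3841 0.0607] 0.03584538955613203 [-0.2879  0.1753 -0.2587]
```

View pics/t2.png

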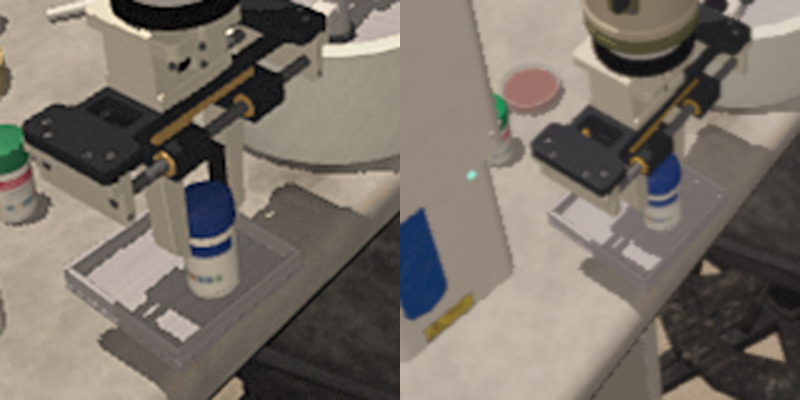

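The pot's base sits well inside the tray walls at about (212,290) in the left crop, just above the floor. I'll lower 2 mm and release.

Request:
{"fn": "arm_command", "kwargs": {
  "series": [
    {"offset":[0,0,0.01],"dr":[0,0,0]},
    {"offset":[0,0,0.01],"dr":[0,0,0]},
    {"offset":[0,0,0],"dr":[0,0,0]}
  ]
}}

```text
t: 6.57
eef_pos: [0.428, 0.3846, 0.0586]
eef_rot: [-0.001, 1.0, -0.001, 0.001]
ft_force: [-0.3, -0.5, 4.7]
width: 0.0357
finger_force: 12.0
```

Request:
{"fn": "arm_command", "kwargs": {
  "series": [
    {"offset":[0,0,0],"dr":[0,0,0]},
    {"offset":[0,0,0],"dr":[0,0,0]},
    {"offset":[0,0,0],"dr":[0,0,0]},
    {"offset":[0,0,0],"dr":[0,0,0]},
    {"offset":[0,0,0],"dr":[0,0,0]}
  ],
  "gripper": 0.6
}}

```text
t: 6.98
eef_pos: [0.4275, 0.3843, 0.0576]
eef_rot: [0.0, 1.0, -0.001, -0.0]
ft_force: [-0.6, 0.6, -0.0]
width: 0.0555
finger_force: 0.0
```

Request:
{"fn": "arm_command", "kwargs": {
  "series": [
    {"offset":[0,0,-0.2],"dr":[0,0,0]},
    {"offset":[0,0,-0.3],"dr":[0,0,0]},
    {"offset":[0,0,-0.4],"dr":[0,0,0]},
    {"offset":[0,0,-0.4],"dr":[0,0,0]},
    {"offset":[0,0,-0.3],"dr":[0,0,0]}
  ]
}}

```text
t: 7.4
eef_pos: [0.4277, 0.3845, 0.2205]
eef_rot: [-0.001, 1.0, -0.001, 0.0]
ft_force: [0.9, 0.0, 0.5]
width: 0.0556
finger_force: 0.0
```

Request:
{"fn": "arm_command", "kwargs": {
  "series": [
    {"offset":[0.014,0.36,0],"dr":[0,0,0]},
    {"offset":[0.014,0.36,0],"dr":[0,0,0]},
    {"offset":[0.014,0.36,0],"dr":[0,0,0]},
    {"offset":[0.014,0.36,0],"dr":[0,0,0]},
    {"offset":[0.014,0.36,0],"dr":[0,0,0]}
  ],
  "gripper": 0
}}

```text
t: 7.82
eef_pos: [0.4337, 0.2027, 0.2177]
eef_rot: [0.0, 1.0, -0.001, 0.0]
ft_force: [0.8, 0.0, -0.1]
width: 0.0276
finger_force: 0.0
```

Request:
{"fn": "arm_command", "kwargs": {
  "series": [
    {"offset":[0,0,0],"dr":[0,0,0]},
    {"offset":[0,0,0],"dr":[0,0,0]},
    {"offset":[0,0,0],"dr":[0,0,0]},
    {"offset":[0,0,0],"dr":[0,0,0]}
  ]
}}

```text
t: 8.15
eef_pos: [0.4341, 0.2057, 0.2177]
eef_rot: [-0.0, 1.0, -0.001, 0.0]
ft_force: [0.2, 0.0, 0.6]
width: 0.0019
finger_force: 0.0
```

Run:
```python
from h import *
c=bot.calibration("wrist");s=bot.get_state();im=bot.capture("wrist");print(s["eef_pos"],s["width"])
a=bot.capture("scene");cv2.imwrite("pics/s2.png",a[...,::-1])
o=np.hstack([cv2.resize(im,(530,400)),a[190:390,140:275].repeat(2,0).repeat(2,1)])
cv2.imwrite("pics/w2.png",o[...,::-1])
```

```text
[0.4341 0.2057 0.2177] 0.001919165694156431
```

View pics/w2.png

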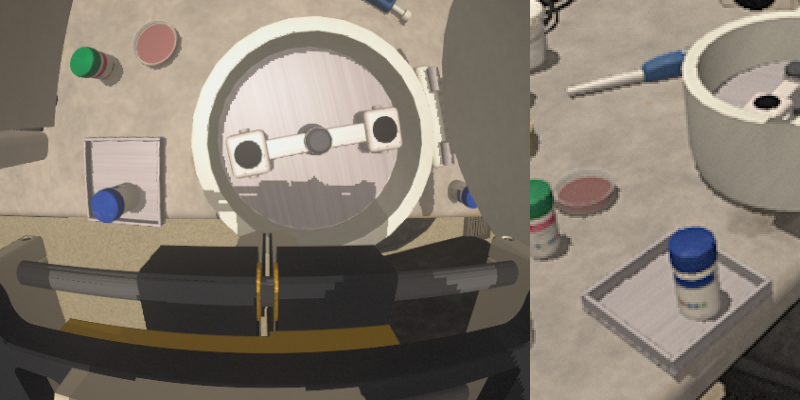

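The pot stands upright in the tray at (690,275) on the right, and the rotor is unmoved. Now I'll lower the closed fingers beside the bucket.

Request:
{"fn": "arm_command", "kwargs": {
  "series": [
    {"offset":[0,0,0.3],"dr":[0,0,0]},
    {"offset":[0,0,0.35],"dr":[0,0,0]},
    {"offset":[0,0,0.35],"dr":[0,0,0]},
    {"offset":[0,0,0.22],"dr":[0,0,0]},
    {"offset":[0,0,0],"dr":[0,0,0]}
  ]
}}

```text
t: 8.67
eef_pos: [0.4321, 0.2046, 0.0919]
eef_rot: [0.001, 1.0, -0.0, -0.003]
ft_force: [-0.2, 0.9, -0.4]
width: 0.0003
finger_force: 0.0
```

Run:
```python
from h import *
s=bot.get_state();print(s["eef_pos"],s["ft_force"],s["wrist_torque"])
```

```text
[0.4321 0.2046 0.0919] [-0.2247  0.8969 -0.3669] [-0.0328  0.0272 -0.0275]
```

Request:
{"fn": "arm_command", "kwargs": {
  "series": [
    {"offset":[0.18,-0.045,0],"dr":[0,0,0]},
    {"offset":[0.18,-0.045,0],"dr":[0,0,0]},
    {"offset":[0.18,-0.045,0],"dr":[0,0,0]},
    {"offset":[0,0,-0.35],"dr":[0,0,0]},
    {"offset":[0,0,-0.4],"dr":[0,0,0]}
  ]
}}

```text
t: 9.08
eef_pos: [0.4876, 0.2182, 0.1703]
eef_rot: [0.001, 1.0, -0.001, -0.002]
ft_force: [1.4, 0.3, -0.0]
width: 0.0004
finger_force: 0.0
```

Request:
{"fn": "arm_command", "kwargs": {
  "series": [
    {"offset":[0,0,-0.4],"dr":[0,0,0]},
    {"offset":[0,0,-0.4],"dr":[0,0,0]}
  ]
}}

```text
t: 9.25
eef_pos: [0.4875, 0.2183, 0.2538]
eef_rot: [-0.0, 1.0, -0.001, -0.0]
ft_force: [1.2, 0.2, -0.4]
width: 0.0004
finger_force: 0.0
```

```bash
cat > rot.py <<'E'
from h import *
# dark bucket holes / angle from side view, rotor plane
def holes(n="side"):
    im=bot.capture(n);t=bot.get_state()["t"];g=cv2.cvtColor(im,cv2.COLOR_RGB2GRAY)
    m=(g<35).astype(np.uint8);k,l,st,ce=cv2.connectedComponentsWithStats(m);r=[]
    for i in range(1,k):
        p=cast(n,ce[i],.094)[0][:2]-[.4885,.1615]
        if 8<st[i,4]<200 and .05<np.hypot(*p)<.08:r.append((round(float(np.degrees(np.arctan2(p[1],p[0]))),1),int(st[i,4])))
    return t,r
if __name__=="__main__":
    for n in("side","scene","side","scene","side","scene"):print(n,holes(n))
E
python3 rot.py; python3 -c "
from h import *
print(bot.get_state()['eef_pos'])"
```

```text
side (9.3, [(-32.9, 13), (147.2, 40)])
scene (9.35, [(-44.4, 38), (133.7, 65)])
side (9.4, [(-55.9, 10), (121.4, 37)])
scene (9.45, [(-69.1, 38), (108.3, 63)])
side (9.5, [(-81.1, 14), (96.1, 39)])
scene (9.55, [(-93.8, 40), (83.8, 58)])
[0.4874 0.2177 0.2506]
```

The rotor coasts at about −4.3 rad/s. Meanwhile I bring the tool over the lid.

Request:
{"fn": "arm_command", "kwargs": {
  "series": [
    {"offset":[0,0,-0.4],"dr":[0,0,0]},
    {"offset":[0,0,-0.4],"dr":[0,0,0]},
    {"offset":[0,0,-0.4],"dr":[0,0,0]},
    {"offset":[0,0,-0.4],"dr":[0,0,0]},
    {"offset":[0,0,-0.4],"dr":[0,0,0]}
  ]
}}

```text
t: 9.97
eef_pos: [0.4873, 0.2175, 0.4512]
eef_rot: [0.001, 1.0, -0.001, -0.001]
ft_force: [0.7, 0.1, -0.3]
width: 0.0002
finger_force: 0.0
```

Request:
{"fn": "arm_command", "kwargs": {
  "series": [
    {"offset":[0.02,0.3,0],"dr":[0,0,0]},
    {"offset":[0.02,0.3,0],"dr":[0,0,0]},
    {"offset":[0.02,0.3,0],"dr":[0,0,0]},
    {"offset":[0.02,0.3,0],"dr":[0,0,0]},
    {"offset":[0.02,0.3,0],"dr":[0,0,0]}
  ]
}}

```text
t: 10.38
eef_pos: [0.4972, 0.0664, 0.4492]
eef_rot: [0.0, 1.0, -0.001, -0.002]
ft_force: [0.0, 0.1, -0.1]
width: 0.0004
finger_force: 0.0
```

Request:
{"fn": "arm_command", "kwargs": {
  "series": [
    {"offset":[0.01,0.3,0],"dr":[0,0,0]},
    {"offset":[0.01,0.3,0],"dr":[0,0,0]},
    {"offset":[0.01,0.3,0],"dr":[0,0,0]},
    {"offset":[0.01,0.3,0],"dr":[0,0,0]},
    {"offset":[0,0,0],"dr":[0,0,0]}
  ]
}}

```text
t: 10.8
eef_pos: [0.5007, -0.0583, 0.4491]
eef_rot: [0.001, 1.0, -0.005, -0.002]
ft_force: [0.3, -0.5, -0.7]
width: 0.0005
finger_force: 0.0
```

```bash
python3 rot.py|head -3; python3 -c "
from h import *
for n in('scene','side'):cv2.imwrite(f'pics/{n}3.png',bot.capture(n)[...,::-1])
print(bot.get_state()['eef_pos'])
a,b=[cv2.imread(f'pics/{n}3.png') for n in('scene','side')]
cv2.imwrite('pics/l3.png',np.hstack([cv2.resize(i[:280,200:400],(400,560),interpolation=2) for i in(a,b)]))"
```

```text
side (10.85, [(-12.2, 16), (168.9, 23)])
scene (10.9, [(-20.7, 37), (158.9, 62)])
side (10.95, [(-31.1, 15), (149.9, 27)])
[ 0.5014 -0.0512  0.4504]
```

View pics/l3.png

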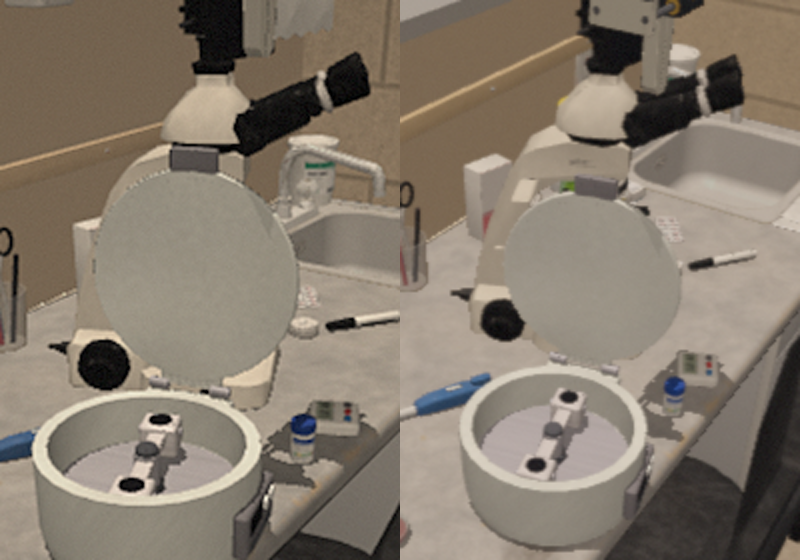

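The view shows the lid standing and the rotor visible. The gripper is at the top right, near the microscope tube in the image, so I'll check the microscope's real distance before descending.

```bash
python3 -c "
from h import *
k=lambda u,v:(200+u/2,v/2);k2=lambda u,v:(200+(u-400)/2,v/2)
print(tri([k(213,65),k(160,130),k(250,135),k(365,62),k(350,100),k(240,130)],[k2(607,70),k2(558,110),k2(638,110),k2(740,62),k2(740,92),k2(628,130)]))
c=lambda p,n:None
for n in('scene','side'):
  C=bot.calibration(n);E=np.array(C['extrinsics'])
  for p in([.5,-.05,.433],[.48,-.05,.5]):
    q=E[:3,:3]@p+E[:3,3];print(n,C['fx']*q[0]/q[2]+C['cx'],C['fy']*q[1]/q[2]+C['cy'],q[2])
"
```

```text
[[ 0.613  -0.1404  0.4085]
 [ 0.7122 -0.1775  0.3232]
 [ 0.6416 -0.2803  0.307 ]
 [ 0.4974 -0.2886  0.4017]
 [ 0.4936 -0.2697  0.3657]
 [ 0.5769 -0.1412  0.3405]]
scene 329.901832395572 27.85722651690159 0.8795680528084816
scene 340.4563817464762 -10.132735230493694 0.8374338117917454
side 327.02282041794274 45.59586145056821 0.9162548017741425
side 338.49228692362186 15.235473498056251 0.864342287710805
```

Request:
{"fn": "arm_command", "kwargs": {
  "series": [
    {"offset":[-0.25,-0.18,0],"dr":[0,0,0]},
    {"offset":[0,0,0.3],"dr":[0,0,0]},
    {"offset":[0,0,0.3],"dr":[0,0,0]},
    {"offset":[0,0,0.3],"dr":[0,0,0]},
    {"offset":[0,0,0],"dr":[0,0,0]}
  ]
}}

```text
t: 11.62
eef_pos: [0.4739, -0.0337, 0.3563]
eef_rot: [0.0, 1.0, -0.001, -0.004]
ft_force: [-1.0, 0.3, -0.0]
width: 0.0004
finger_force: 0.0
```

Request:
{"fn": "arm_command", "kwargs": {
  "series": [
    {"offset":[0,0,0.2],"dr":[0,0,0]},
    {"offset":[0,0,0.2],"dr":[0,0,0]},
    {"offset":[0,0,0.2],"dr":[0,0,0]},
    {"offset":[0,0,0],"dr":[0,0,0]}
  ]
}}

```text
t: 11.95
eef_pos: [0.4756, -0.0339, 0.2991]
eef_rot: [0.0, 1.0, -0.001, -0.002]
ft_force: [-0.6, -0.3, 0.4]
width: 0.0009
finger_force: 0.0
```

```bash
python3 rot.py; python3 -c "
from h import *
s=bot.get_state();print(s['eef_pos'],s['ft_force'])"
```

```text
side (12.0, [(-19.4, 17), (161.6, 21)])
scene (12.05, [(-25.8, 39), (154.0, 58)])
side (12.1, [(-33.1, 16), (148.1, 25)])
scene (12.15, [(-39.6, 38), (139.4, 60)])
side (12.2, [(-45.3, 15), (132.8, 27)])
scene (12.25, [(-51.9, 39), (125.9, 63)])
[ 0.4772 -0.0342  0.3021] [-0.301   0.202  -0.4678]
```

Run:
```python
from rot import *
for i in range(90):
    r=holes("scene")
    if i%8==0 or i>86:print(r)
    if i%8==0:
        a=r[1][0][0] if r[1] else None
        if i and a is not None and a==last: print("stopped",r);break
        last=a
```

```text
(12.3, [(-59.0, 40), (119.2, 62)])
(12.7, [(-107.8, 44), (69.0, 55)])
(13.1, [(24.8, 47), (-152.7, 48)])
(13.5, [(-13.5, 42), (166.3, 58)])
(13.9, [(-47.6, 37), (130.3, 61)])
(14.3, [(-78.3, 38), (99.1, 61)])
(14.7, [(-104.0, 41), (72.9, 55)])
(15.1, [(-126.8, 45), (50.7, 51)])
(15.5, [(31.8, 45), (-145.6, 47)])
(15.9, [(17.6, 43), (-160.8, 53)])
(16.3, [(6.1, 44), (-172.4, 55)])
(16.65, [(-0.7, 41), (179.9, 57)])
(16.7, [(-1.8, 42), (179.2, 56)])
(16.75, [(-2.4, 42), (178.4, 55)])
```

Request:
{"fn": "arm_command", "kwargs": {
  "series": [
    {"offset":[-0.034,-0.134,0],"dr":[0,0,0]},
    {"offset":[-0.034,-0.134,0],"dr":[0,0,0]},
    {"offset":[-0.034,-0.134,0],"dr":[0,0,0]},
    {"offset":[-0.037,-0.147,0.006],"dr":[0,0,0]},
    {"offset":[-0.037,-0.147,0.006],"dr":[0,0,0]}
  ]
}}

```text
t: 17.17
eef_pos: [0.4589, 0.0355, 0.2995]
eef_rot: [0.0, 1.0, -0.002, 0.0]
ft_force: [0.2, -1.9, -1.4]
width: 0.0006
finger_force: 0.8
```

Run:
```python
from rot import *
for i in range(12):
    r=holes("scene")
    if i%3==2:print(r)
s=bot.get_state();print(s['eef_pos'],s['ft_force'])
```

```text
(17.3167, [(-7.8, 41), (172.1, 56)])
(17.4667, [(-8.6, 41), (171.4, 57)])
(17.6167, [(-8.8, 40), (171.3, 58)])
(17.7667, [(-8.8, 40), (171.3, 58)])
[0.4591 0.035  0.2994] [ 0.5198  0.1346 -0.5328]
```

The rotor has stopped and the lid is moving, with contact at about 2 N. I'll continue along the arc.

Request:
{"fn": "arm_command", "kwargs": {
  "series": [
    {"offset":[-0.042,-0.168,0.04],"dr":[0,0,0]},
    {"offset":[-0.042,-0.168,0.04],"dr":[0,0,0]},
    {"offset":[-0.039,-0.157,0.074],"dr":[0,0,0]},
    {"offset":[-0.039,-0.157,0.074],"dr":[0,0,0]}
  ]
}}

```text
t: 18.1
eef_pos: [0.4431, 0.1007, 0.2766]
eef_rot: [0.0, 1.0, -0.002, 0.0]
ft_force: [0.4, -1.5, -0.0]
width: 0.0006
finger_force: 0.6
```

Request:
{"fn": "arm_command", "kwargs": {
  "series": [
    {"offset":[-0.035,-0.14,0.104],"dr":[0,0,0]},
    {"offset":[-0.035,-0.14,0.104],"dr":[0,0,0]},
    {"offset":[-0.029,-0.116,0.13],"dr":[0,0,0]},
    {"offset":[-0.029,-0.116,0.13],"dr":[0,0,0]}
  ]
}}

```text
t: 18.43
eef_pos: [0.4304, 0.1522, 0.2295]
eef_rot: [-0.0, 1.0, -0.001, 0.0]
ft_force: [-0.4, -0.6, 0.3]
width: 0.0
finger_force: 0.5
```

Request:
{"fn": "arm_command", "kwargs": {
  "series": [
    {"offset":[-0.022,-0.09,0.153],"dr":[0,0,0]},
    {"offset":[-0.022,-0.09,0.153],"dr":[0,0,0]},
    {"offset":[-0.015,-0.058,0.167],"dr":[0,0,0]},
    {"offset":[-0.015,-0.058,0.167],"dr":[0,0,0]}
  ]
}}

```text
t: 18.77
eef_pos: [0.4232, 0.1818, 0.1653]
eef_rot: [-0.0, 1.0, -0.001, 0.0]
ft_force: [0.6, -1.2, 1.4]
width: 0.0008
finger_force: 0.4
```

Request:
{"fn": "arm_command", "kwargs": {
  "series": [
    {"offset":[-0.004,-0.017,0.11],"dr":[0,0,0]},
    {"offset":[-0.004,-0.017,0.1],"dr":[0,0,0]},
    {"offset":[-0.004,-0.017,0.07],"dr":[0,0,0]},
    {"offset":[0,0,0.05],"dr":[0,0,0]},
    {"offset":[0,0,0],"dr":[0,0,0]}
  ]
}}

```text
t: 19.18
eef_pos: [0.4217, 0.1866, 0.1333]
eef_rot: [0.0, 1.0, -0.001, -0.0]
ft_force: [-2.6, 1.5, 5.3]
width: 0.0005
finger_force: 2.8
```

Request:
{"fn": "arm_command", "kwargs": {
  "series": [
    {"offset":[0,0,0.02],"dr":[0,0,0]},
    {"offset":[0,0,0.02],"dr":[0,0,0]},
    {"offset":[0,0,0],"dr":[0,0,0]}
  ]
}}

```text
t: 19.43
eef_pos: [0.4218, 0.1867, 0.1324]
eef_rot: [-0.0, 1.0, -0.001, 0.001]
ft_force: [-13.5, -3.6, 63.3]
width: 0.0006
finger_force: 31.5
```

The lid is hard on its seat. I'll back off and verify.

Request:
{"fn": "arm_command", "kwargs": {
  "series": [
    {"offset":[0,0,-0.05],"dr":[0,0,0]},
    {"offset":[0,0,-0.2],"dr":[0,0,0]},
    {"offset":[0,0,-0.3],"dr":[0,0,0]},
    {"offset":[0,0,-0.4],"dr":[0,0,0]},
    {"offset":[0,0,-0.4],"dr":[0,0,0]}
  ]
}}

```text
t: 19.85
eef_pos: [0.4212, 0.1859, 0.2653]
eef_rot: [0.0, 1.0, -0.001, -0.001]
ft_force: [2.1, 1.1, 0.2]
width: 0.0003
finger_force: 0.0
```

Request:
{"fn": "arm_command", "kwargs": {
  "series": [
    {"offset":[0,0,0],"dr":[0,0,0]},
    {"offset":[0,0,0],"dr":[0,0,0]},
    {"offset":[0,0,0],"dr":[0,0,0]}
  ]
}}

```text
t: 20.1
eef_pos: [0.4217, 0.186, 0.2639]
eef_rot: [-0.0, 1.0, -0.002, 0.0]
ft_force: [-0.1, -0.2, -0.3]
width: 0.0006
finger_force: 0.0
```

Run:
```python
from h import *
s=bot.get_state();print(s['eef_pos'],s['ft_force'])
im={n:bot.capture(n) for n in("scene","side")}
for n,i in im.items():
    cv2.imwrite(f"pics/{n}9.png",i[...,::-1]);h=cv2.cvtColor(i,cv2.COLOR_RGB2HSV)
    b=cv2.inRange(h,(105,120,40),(130,255,255));k,l,st,ce=cv2.connectedComponentsWithStats(b)
    for j in range(1,k):
        if st[j,4]>60:
            p=cast(n,ce[j],.065)[0]
            if abs(p[0]-.43)<.06 and abs(p[1]-.39)<.07:print(n,"pot cap",st[j],p)
    # dark-grey tab expected place when shut vs ajar
    C=bot.calibration(n);E=np.array(C['extrinsics'])
    for th in(0,.06,.15):
        y=-.12+.244*np.cos(th)-.008*np.sin(th);z=.108+.244*np.sin(th)+.008*np.cos(th)
        P=E[:3,:3]@[.4885-.2425*y,.1615+.97*y,z]+E[:3,3];u=C['fx']*P[0]/P[2]+C['cx'];v=C['fy']*P[1]/P[2]+C['cy']
        print(n,th,u,v,i[int(round(v)),int(round(u))])
    u=int(round(u));g=i[200:290,u-1:u+2].mean((1,2));print(g.round().astype(int))
```

```text
[0.4217 0.186  0.2639] [-0.1196 -0.1744 -0.3022]
scene pot cap [210 304  23  22 433] [0.4204 0.389  0.065 ]
scene 0 245.0181665739808 248.09991107131492 [132 122 116]
scene 0.06 244.79171998366994 240.60282000603502 [231 224 201]
scene 0.15 244.8815659602511 228.74827558128638 [224 217 194]
[221 221 219 221 220 221 220 219 219 218 216 216 217 215 214 215 214 213
 212 212 212 212 213 210 211 212 211 210 212 212 211 212 212 213 212 212
 211 212 214 215 216 220 204 145 113 120 122 121 123 122 124 113  87  75
  81 112 134 131 129 129 128 127 128 127 127 127 127 126 125 128 127 128
 128 126 126 124 126 127 126 129 127 129 127 128 127 128 127 127 126 128]
side pot cap [235 291  17  18 247] [0.4211 0.3876 0.065 ]
side 0 257.4610591135593 243.32259148408104 [143 132 127]
side 0.06 257.50246954313286 238.26409248559335 [169 158 150]
side 0.15 257.8521824363309 230.0277976309213 [213 205 191]
[208 208 200 186 171 168 163 161 157 162 167 167 173 190 202 204 205 204
 204 204 203 203 202 203 203 203 203 204 204 204 203 204 205 205 206 207
 205 201 162 138 133 134 135 135 135 133 121  95  96 123 131 130 131 130
 130 131 130 130 130 131 131 131 131 131 131 131 131 131 129 122  99  86
  86  87  87  85  87 103 142 148 150 151 152 155 161 167 169 169 171 172]
```

The tab sits at row 247.5 where a fully shut lid predicts 248.1, and the pot is upright in the tray. I'm handing in.

```bash
python3 -c "
from cell import bot
print(bot.hand_in())"
```

```text
the job is handed in; nothing more can be done
None
```

The job is handed in (no verdict shown): the pot stands upright in the tray, the rotor was flicked at about 4.3 rad/s, coasted freely for about 8 s and stopped by itself, and the lid is shut; I never went near the timer, petri dish or other pot, but pressed the lid with about 63 N at the fingertips (wrist limit 120 N) once it was down.

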